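Reverse the ratchet and clamp the screwgate for inspection

ROBOT

A 6-joint arm with a two-finger parallel gripper is mounted at the origin on the work surface. World frame = base frame: x ahead of the robot, y to its left, z up, the work surface at z = 0. Lengths are in m, angles in rad, forces in N, time in s.
With the tool pointing down it reaches from about 0.3 to 0.875 m from the base axis. Payload 6.4 kg.
Tool frame: the origin (TCP) lies at the very end of the fingers, on their centre line; the grasp point (between the pads) lies 19 mm behind it; z points along the fingers, y is the line along which they close (so a half turn about z gives the same grasp; the last joint's range is limited). The gripper opens to 85 mm and grips with 20 to 120 N. Pads are 22 mm wide; open, the fingers measure 114 mm over their backs; the gripper's body (76 mm by 85 mm) begins 54 mm behind the grasp point. The pads swing forward as they close: fully open they stand 13 mm farther back than shut.
Start: joints at [-1.373, 0.181, 1.607, -0, 1.354, -0.206], TCP at [0.226, -0.529, 0.21] pointing down, gripper open.
Joint ranges: [-2.99, 2.99], [-0.89, 2.07], [0.3, 2.58], [-1.14, 4.28], [0, 2.63], [-3.12, 3.12]. Speed limits (rad/s): [2.57, 2.57, 3.01, 3.14, 3.14, 3.14].

INTERFACE

Orientations are given as a unit quaternion [w, x, y, z].
In Python, from bench import ctrl gives the robot as it stands.
- The arm moves only by the tool jog_arm, never from a script. Its argument "series" is a list that holds one entry, the list of rows, each a list of 7 numbers: the shift along the tool's x, y, z in mm, then the turn, a rotation vector about the tool's x, y, z in rad, then the finger opening in mm, from 0 to 85.4. In form: [[[tx, ty, tz, rx, ry, rz, gripper], ...]]. A call has exactly 10 rows; each row shifts and turns the commanded pose from where the row before left it, along the tool's axes as they then stand; what a row does not reach is not made up. A row lasts 1/10 s, in which the tool goes at most 50 mm and 8.59 degrees, less where a joint would pass 70% of its speed; a pose out of reach is approached as far as the arm can. A call with a gripper value outside its range is refused whole. The fingers move at their own pace and stop on an object; the grip force is fixed at half the most. Time passes only in rows, so rows that do not move let the fingers close, or fill a call up. It gives the time, the measured TCP pose, the force, the opening and the grip force at its end, in the units of the state.
- ctrl.get_obs(): the state, without advancing time (a new reading comes with each control period).
- ctrl.camera(name): name is "side" or "top"; returns a dict with "frame" (480x640x3 uint8, blue, green, red), "z_map" (480x640 float32, m along the optical axis (not along the pixel's ray), 0 where there is no reading), "fx", "fy", "cx", "cy" (pixels), "k1" (the pictures are not rectified: a ray, as slopes to the right and down, at radius r is drawn at 1 + k1 r^2 times it, then the intrinsics apply), "xyz" and "rotation" of the camera in the world. Camera axes: x right, y down, z forward; pixel columns grow to the right and rows downward; lengths in m; the calibration is good to about 2 mm. A picture is of the moment at which its call begins.
- ctrl.hand_in(): hands the job in; it is judged then, once.
The state is a dict: "time_s": time; "q": joint angles; "dq": joint speeds; "joint_efforts": joint torques, N m; "eef_pos": TCP position; "eef_rot": TCP orientation; "wrist_force": force on the tool from outside, world axes, zero at the start; "torque": the same for the moment, N m; "opening": opening from 0.0 (shut) to 1.0 (fully open); "grasp_force": force on a finger pad.
Only numpy, scipy, OpenCV 4.12 (cv2) and the standard library are available. Lean on these libraries where they do the work, as an engineer would, in place of code of your own. Each camera call takes 0.05 s, during which the arm holds its last target. There are 200 camera calls.

TASK

The ratchet clamp on the inspection bench is still set to open. Flip its red direction lever over to the tightening side, swing the handle well back anticlockwise (past 30 degrees from straight) to feel that it now free-wheels that way, then ratchet it clockwise until the jaw holds the chrome screwgate firmly against the anvil with a squeeze of about 40 N: never over-tighten past 100 N. Let go and leave it clamped, and leave the other things on the bench where they are.

Things in the scene. Friction and masses are not known exactly. Their poses are not given: they have to be found in the camera images.
- clamp: Ratchet clamp screwed to the bench, blue base plate 315 x 130 x 12 mm. Origin on the bench under the vertical ratchet axle; x points along the clamp from axle to jaw, z up; the base reaches from x = -65 to +250 mm. Steel ratchet head 92 mm across, top at 60 mm, brass nut to 74 mm. Turning clockwise (seen from above) closes the jaw 10 mm per radian; 5 to 11 mm are to be closed.
- handle (a joint): Handle swing, rad, stops at -0.7 and 0.7, stays put. 0: points along the clamp's -y, roughly at the robot. Positive: clockwise from above, grip towards clamp -x. Starts at 0.1 to 0.5. Push at the grip while it moves slowly: free-wheel 1.5 N (clicks to 3), driving unloaded 6 N, plus 0.7 N per 10 N of squeeze (40 N: 9 N; 100 N: 13 N). Squeeze grows about 10 N per mm of grip travel.
- lever (a joint): Red direction lever, rad, -0.36 to 0.36, over-centre spring: past 0 it snaps across. Negative (as found): handle drives anticlockwise (opens), free-wheels clockwise. Positive: drives clockwise (tightens), free-wheels anticlockwise. Rests at 0.18 to 0.36 on its side as a tooth allows, moves with the clicks. Flips under about 2 N at the tip, more while the ratchet is loaded.
- lever_tip (a point): In the lever's upright red tab, 90 mm above the bench. Tab 12 mm (radial) x 9 mm (sideways), heights 64 to 98 mm; 92 mm from the axle towards the grip at lever 0; its pivot is 60 mm from the axle on the handle's centre line, so it swings 11 mm to either side, positive = clockwise side. Handle arm below: 24 mm wide, top at 60 mm. x points to the pivot.
- grip (a point): Centre of the upright round black rubber grip at the handle's end, 20 mm in diameter, from 62 to 117 mm above the bench, this point at 95 mm, 150 mm from the axle. Its x axis points along the handle to the axle.
- axle (a point): Point on the axle, 60 mm above the bench. The wheel inside has 14 teeth: at each reversal up to 0.5 rad of swing is lost before it bites, so tightening takes one to three strokes. Friction of 0.6 Nm holds the spindle, and so the squeeze (up to about 60 N), when the handle is released.
- jaw: Moving steel jaw with a rubber face, 90 mm wide, 13 to 45 mm above the bench. Its origin travels with it along the clamp's x and starts at the clamp's origin; the pressing face is 115 mm ahead of it in x.
- anvil: Fixed dark steel anvil block 30 x 100 x 34 mm standing on the clamp's base, origin at the centre of its underside; its face is 15 mm from there towards the jaw. Set at a different place for each job.
- screwgate: Chrome steel screwgate carabiner, 112 mm long, 60 mm wide across spine and sleeve, lying loose and flat on the clamp's base between jaw and anvil, long side across the clamp; origin at the centre of its underside, z up.
- orange1: Orange carabiner, 112 x 58 x 11 mm, lying on the bench; bystander. Origin at the centre of its underside.
- orange2: A second orange carabiner like orange1; bystander.
- orange3: A third orange carabiner like orange1; bystander.
- gauge: Black plastic go/no-go gauge block 60 x 40 x 28 mm; bystander. Origin at the centre of its underside.
- punch: Brass pin punch 115 mm long, 12 mm thick, lying; bystander. Origin at mid length on its underside.
Not all that is in view belongs to the job. What is shaped like the screwgate but green or purple is not meant.

How it is judged:
By the outcome, as a careful person would: the job done as asked, in the order asked, and still so for the second after the job is handed in, with the robot touching nothing.
It also fails if it takes over 72 s, if anything falls off the work surface, if the arm or the gripper's body presses on something with over 40 N, if the wrist force passes 120 N, or if a joint passes its speed limit or range.

## Working session

There is one attempt and no reset: what is moved stays moved. The work goes in short steps, Python scripts to look and compute and a tool call to move; the robot and the scene stay as the last step left them, time stands still between calls to the robot, and variables do not carry over. Pictures are saved under pics/ and viewed, at most 10 in all, crops included, and the job is handed in when it is done.

Besides the shell and the picture viewer there is one more tool, called after "Emit:" in YAML: its name, and indented under it one key for each argument. jog_arm: Moves the arm, as the interface text tells. Its arguments: {"type":"object","properties":{"series":{"type":"array"}},"required":["series"]}

```bash
mkdir -p pics; ls
cat > h.py <<'E'
import numpy as np, cv2
from bench import ctrl
def cam(n):
    c=ctrl.camera(n); c['R']=np.array(c['rotation']); 
    return c
def ray(c,u,v):
    x=(u-c['cx'])/c['fx'];y=(v-c['cy'])/c['fy'];X,Y=x,y
    for _ in range(10):
        s=1+c['k1']*(X*X+Y*Y);X,Y=x/s,y/s
    return c['R']@np.array([X,Y,1.])
def onplane(c,u,v,z):
    d=ray(c,u,v);p=np.array(c['xyz']);return p+d*(z-p[2])/d[2]
def depthpt(c,u,v):
    return np.array(c['xyz'])+ray(c,u,v)*c['z_map'][int(round(v)),int(round(u))]
E
python3 - <<'E'
from h import *
for n in('top','side'):
    c=cam(n);cv2.imwrite(f'pics/{n}0.png',c['frame']);print(n,c['xyz'],c['R'].round(3).tolist(),c['fx'],c['k1'],np.shape(c['rotation']))
o=ctrl.get_obs();print(o)
E
```

```text
pics
top [0.34430998 0.00179565 1.70123266] [-0.047, 0.707, -0.704, 0.048] 605.421929545945 0.03712581486725862 (4,)
side [0.08626245 0.66882992 0.65136645] [0.136, -0.276, 0.841, -0.445] 439.26837448281333 -0.10656929136570545 (4,)
{'time_s': 0.1, 'q': array([-1.37330950e+00,  1.81535585e-01,  1.60787101e+00,  8.84716778e-06,
        1.35380106e+00, -2.06331935e-01]), 'dq': array([-1.16252626e-04, -2.42323548e-03, -1.43106642e-03, -1.24866839e-03,
       -2.87617773e-04,  6.05843452e-06]), 'joint_efforts': array([ 1.21277659e-03, -4.45871508e+01, -3.52238774e+01, -2.15071082e-04,
        4.14125956e-03, -1.21388851e-05]), 'eef_pos': array([ 0.2258349 , -0.52823336,  0.20955344]), 'eef_rot': array([-8.07474929e-04,  9.79685328e-01,  2.00539287e-01,  7.89024186e-06]), 'wrist_force': array([-0.55206085, -0.16843705,  0.31266294]), 'torque': array([-0.02509681,  0.01632736,  0.06008426]), 'grasp_force': 0.0, 'opening': 1.0009989905305015}
```

Run:
```python
s=open('h.py').read()
s=s.replace("np.array(c['rotation'])","Rotation.from_quat(c['rotation'],scalar_first=True).as_matrix()").replace("from bench","from scipy.spatial.transform import Rotation\nfrom bench")
open('h.py','w').write(s)
```

```text
(no output)
```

View pics/top0.png

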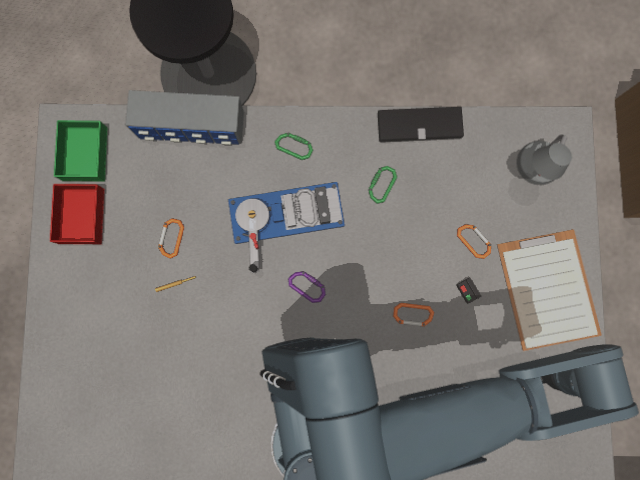

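View pics/side0.png

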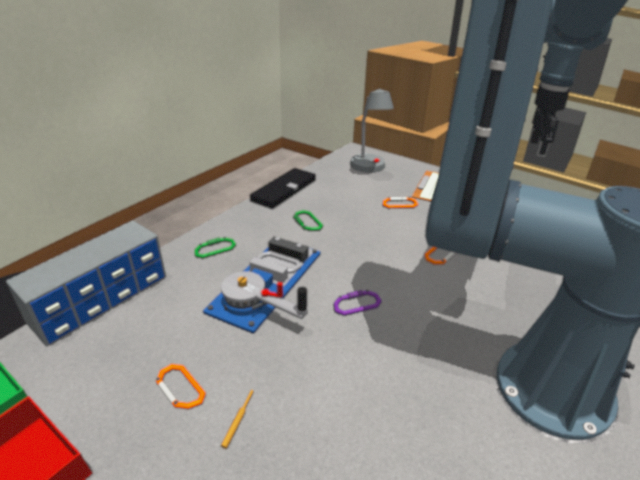

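The top view shows the clamp with its brass nut at about (252,214), the black grip at about (253,267), the red tab at about (255,240), and the jaw, screwgate and anvil to the right of these. The side view agrees: nut (242,283), tab (279,287), grip (302,298). The purple carabiner at (307,287) in the top view is near the handle.

```bash
cat > meas.py <<'E'
from h import *
def blob(m,cx,cy,r):
    k=np.zeros_like(m);k[cy-r:cy+r,cx-r:cx+r]=m[cy-r:cy+r,cx-r:cx+r]
    v,u=np.nonzero(k);return u,v
if __name__=='__main__':
    T=cam('top');S=cam('side')
    for n,c,W in(('top',T,(252,214,254,266,255,240)),('side',S,(242,283,302,297,276,289))):
        hsv=cv2.cvtColor(c['frame'],cv2.COLOR_BGR2HSV);H,s,V=[hsv[...,i].astype(int) for i in range(3)]
        brass=(H>12)&(H<30)&(s>120)&(V>90);blk=(V<60);red=((H<6)|(H>174))&(s>150)&(V>90)
        for nm,m,x,y,r in(('brass',brass,W[0],W[1],14),('grip',blk,W[2],W[3],15),('red',red,W[4],W[5],18)):
            u,v=blob(m.astype(np.uint8),x,y,r)
            print(n,nm,len(u),u.mean().round(1),v.mean().round(1),'v',v.min(),v.max(),'u',u.min(),u.max())
            zz={'brass':.074,'grip':.117,'red':.098}[nm]
            print('  onplane',onplane(c,u.mean(),v.mean(),zz).round(4),'depth', np.median([depthpt(c,a,b) for a,b in zip(u,v)],axis=0).round(4))
            if nm!='brass':
                P=np.array([depthpt(c,a,b) for a,b in zip(u,v)]);k=P[:,2]>P[:,2].max()-.012
                print('  top part',P[k].mean(0).round(4),k.sum(),P[:,2].max().round(3))
        bl=((H>100)&(H<125)&(s>120)&(V>60)).astype(np.uint8)
        k=np.zeros_like(bl); 
        if n=='top':k[175:250,220:352]=bl[175:250,220:352]
        else:k[235:335,195:330]=bl[235:335,195:330]
        v,u=np.nonzero(k);P=np.array([onplane(c,a,b,.012)[:2] for a,b in zip(u,v)],dtype=np.float32)
        R=cv2.minAreaRect(P);print(' base',R,cv2.boxPoints(R).round(3).tolist())
    for n,c,b in(('t',T,(225,175,130,105)),('s',S,(195,225,140,115))):
        x,y,w,h=b;cv2.imwrite(f'pics/{n}c.png',cv2.resize(c['frame'][y:y+h,x:x+w],None,fx=5,fy=5,interpolation=cv2.INTER_CUBIC))
E
python3 meas.py; python3 -c "
import cv2,numpy as np
a=cv2.imread('pics/tc.png');b=cv2.imread('pics/sc.png')
f=lambda i:cv2.resize(i,(400,330));cv2.imwrite('pics/both.png',np.hstack([f(a),f(b)]))"
```

```text
top brass 20 251.5 213.8 v 211 216 u 249 254
  onplane [0.6165 0.1724 0.074 ] depth [0.6141 0.172  0.0761]
top grip 44 253.0 267.9 v 264 271 u 249 257
  onplane [0.4656 0.1614 0.117 ] depth [0.4658 0.1614 0.1161]
  top part [0.4662 0.1631 0.1189] 33 0.125
top red 38 253.8 239.2 v 233 247 u 251 257
  onplane [0.5437 0.1626 0.098 ] depth [0.5478 0.165  0.0712]
  top part [0.3443 0.0018 1.7012] 1 1.701
 base ((0.631894588470459, 0.08181450515985489), (0.12762396037578583, 0.31044045090675354), 9.485169410705566) [[0.5429999828338623, 0.2240000069141388], [0.5950000286102295, -0.0820000022649765], [0.7200000286102295, -0.061000000685453415], [0.6690000295639038, 0.24500000476837158]]
side brass 57 241.8 281.1 v 277 285 u 238 245
  onplane [0.6125 0.1778 0.074 ] depth [0.6132 0.1768 0.0743]
side grip 169 301.6 299.2 v 288 310 u 298 305
  onplane [0.4505 0.1865 0.117 ] depth [0.4626 0.1704 0.0977]
  top part [0.4638 0.1685 0.1139] 62 0.118
side red 123 273.4 291.1 v 282 296 u 262 281
  onplane [0.5209 0.1837 0.098 ] depth [0.534  0.1633 0.0703]
  top part [0.0863 0.6688 0.6514] 1 0.651
 base ((0.6281148195266724, 0.0877157673239708), (0.12840332090854645, 0.3106243908405304), 9.740840911865234) [[0.5389999747276306, 0.23000000417232513], [0.5910000205039978, -0.07599999755620956], [0.7179999947547913, -0.05400000140070915], [0.6650000214576721, 0.25200000405311584]]
```

View pics/both.png

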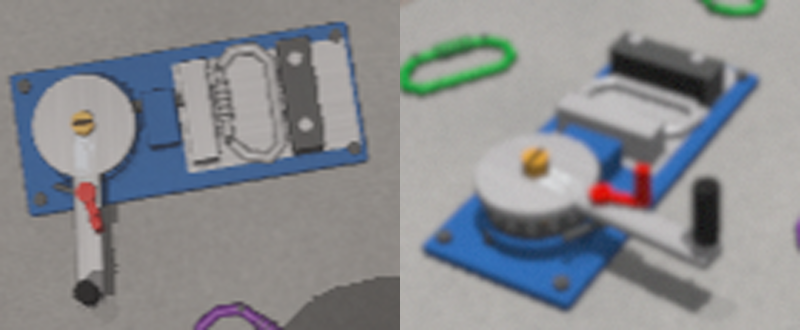

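Left crop: the lever tab lies on the right (negative) side of the handle, at about full-image (257,247). The grip is at about (253,268). The jaw-to-screwgate and screwgate-to-anvil gaps are small. The two views differ by about 5 mm, so I'll average them: axle (.6145,.1757), handle length 150 mm, handle angle about 0.1 rad, all as specified.

```bash
cat >> h.py <<'E'
AX=np.array([.6145,.1757]); CX=np.array([.168,-.986])  # axle, clamp x
def hdir(th): # handle direction outward at handle angle th (clockwise +)
    a=np.arctan2(-CX[0],CX[1])-th; return np.array([np.cos(a),np.sin(a)])
def tooldelta(pos,xdir):
    o=ctrl.get_obs();R=Rotation.from_quat(o['eef_rot'],scalar_first=True).as_matrix()
    X=np.array([*xdir,0.]);X/=np.linalg.norm(X);Z=np.array([0,0,-1.]);G=np.stack([X,np.cross(Z,X),Z],1)
    print('t',o['time_s'],'pos',o['eef_pos'].round(4),'shift mm',(R.T@(np.array(pos)-o['eef_pos'])*1e3).round(1),'rotvec(tool)',Rotation.from_matrix(R.T@G).as_rotvec().round(3),'F',o['wrist_force'].round(2),'open',round(o['opening'],3))
E
python3 - <<'E'
from h import *
print(hdir(0),hdir(.1))
T=cam('top')
print('tab top',onplane(T,256.5,247.3,.098))
h=hdir(.1);cw=np.array([h[1],-h[0]]);print('cw',cw)
for l in(-.18,-.36):
    p=AX+.06*h+.032*(np.cos(l)*h+np.sin(l)*cw);print(l,p)
tooldelta([.523,.161,.21],-h)
E
```

```text
[-0.98579301 -0.16796473] [-0.99763664 -0.06871052]
tab top [0.52199434 0.1549375  0.098     ]
cw [-0.06871052  0.99763664]
-0.18 [0.52362685 0.16369875]
-0.36 [0.52553844 0.15827344]
t 0.25 pos [ 0.2259 -0.5285  0.21  ] shift mm [ 5.441e+02 -5.173e+02  5.000e-01] rotvec(tool) [-0.001 -0.     0.335] F [-0.21 -0.73 -0.18] open 0.994
```

Emit:
jog_arm:
  series:
    - [[34, -32.4, 0, 0, 0, 0, 40], [34, -32.4, 0, 0, 0, 0, 40], [34, -32.4, 0, 0, 0, 0, 40], [34, -32.4, 0, 0, 0, 0, 40], [34, -32.4, 0, 0, 0, 0, 40], [34, -32.4, 0, 0, 0, 0, 40], [34, -32.4, 0, 0, 0, 0, 40], [34, -32.4, 0, 0, 0, 0, 40], [34, -32.4, 0, 0, 0, 0, 40], [34, -32.4, 0, 0, 0, 0, 40]]

```text
time_s: 1.25
eef_pos: [0.4117, -0.0954, 0.2107]
eef_rot: [0.0, 0.98, 0.2, 0.0]
wrist_force: [-0.2, -0.7, 0.1]
opening: 0.461
grasp_force: 0.0
```

Emit:
jog_arm:
  series:
    - [[34, -32.4, 0, 0, 0, 0, 40], [34, -32.4, 0, 0, 0, 0, 40], [34, -32.4, 0, 0, 0, 0, 40], [34, -32.4, 0, 0, 0, 0, 40], [34, -32.4, 0, 0, 0, 0, 40], [34, -32.4, 0, 0, 0, 0, 40], [0, 0, 0, 0, 0, 0.112, 40], [0, 0, 0, 0, 0, 0.112, 40], [0, 0, 0, 0, 0, 0.112, 40], [0, 0, 0, 0, 0, 0, 40]]

```text
time_s: 2.25
eef_pos: [0.5224, 0.1619, 0.2102]
eef_rot: [0.0, 0.999, 0.034, -0.0]
wrist_force: [-0.5, 0.4, -0.6]
opening: 0.473
grasp_force: 0.0
```

Run:
```python
from h import *
tooldelta([.524,.159,.072],-hdir(.1))
```

```text
t 2.25 pos [0.5224 0.1619 0.2102] shift mm [  1.5   3.  138.2] rotvec(tool) [ 0.     0.    -0.001] F [-0.5   0.44 -0.55] open 0.473
```

Emit:
jog_arm:
  series:
    - [[1.5, 3, 25, 0, 0, 0, 40], [0, 0, 25, 0, 0, 0, 40], [0, 0, 20, 0, 0, 0, 40], [0, 0, 15, 0, 0, 0, 40], [0, 0, 12, 0, 0, 0, 40], [0, 0, 12, 0, 0, 0, 40], [0, 0, 10, 0, 0, 0, 40], [0, 0, 10, 0, 0, 0, 40], [0, 0, 8, 0, 0, 0, 40], [0, 0, 0, 0, 0, 0, 40]]

```text
time_s: 3.25
eef_pos: [0.5234, 0.1587, 0.0722]
eef_rot: [0.0, 0.999, 0.034, -0.001]
wrist_force: [0.3, -0.4, -0.1]
opening: 0.465
grasp_force: 0.0
```

Run:
```python
from h import *
c=cam('side');cv2.imwrite('pics/s2.png',cv2.resize(c['frame'][200:350,180:380],None,fx=4,fy=4,interpolation=cv2.INTER_CUBIC))
tooldelta([.524,.159,.072],-hdir(.1))
```

```text
t 3.3 pos [0.5239 0.1588 0.0729] shift mm [ 0.1 -0.2  0.9] rotvec(tool) [ 0.     0.001 -0.001] F [-0.16 -0.29 -0.03] open 0.468
```

View pics/s2.png

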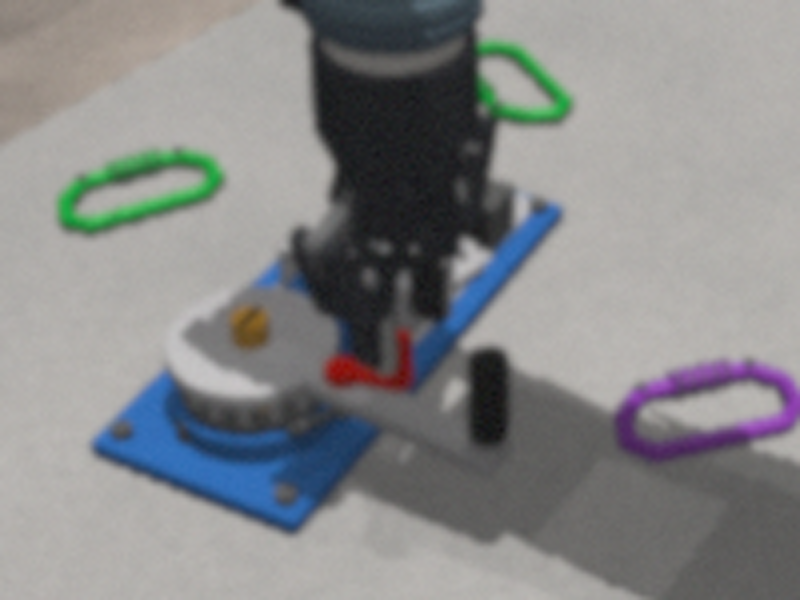

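The picture shows the tab, at about (402,358), straddled by the fingers: the near finger is at (365,335) and the far one is behind the tab. I'll push it over to the clockwise side.

Emit:
jog_arm:
  series:
    - [[0, -3, 0, 0, 0, 0, 40], [0, -3, 0, 0, 0, 0, 40], [0, -3, 0, 0, 0, 0, 40], [0, -3, 0, 0, 0, 0, 40], [0, -2, 0, 0, 0, 0, 40], [0, -2, 0, 0, 0, 0, 40], [0, -2, 0, 0, 0, 0, 40], [0, -2, 0, 0, 0, 0, 40], [0, -2, 0, 0, 0, 0, 40], [0, -2, 0, 0, 0, 0, 40]]

```text
time_s: 4.3
eef_pos: [0.5226, 0.183, 0.0734]
eef_rot: [-0.0, 0.999, 0.034, 0.0]
wrist_force: [-0.5, -1.2, -1.3]
opening: 0.473
grasp_force: 0.1
```

Run:
```python
from h import *
c=cam('side');cv2.imwrite('pics/s3.png',cv2.resize(c['frame'][200:350,180:380],None,fx=4,fy=4,interpolation=cv2.INTER_CUBIC))
tooldelta([.524,.159,.072],-hdir(.1))
```

```text
t 4.35 pos [0.5227 0.1833 0.0734] shift mm [-0.3 24.3  1.4] rotvec(tool) [-0.    -0.    -0.001] F [-0.51 -0.31 -0.51] open 0.471
```

View pics/s3.png

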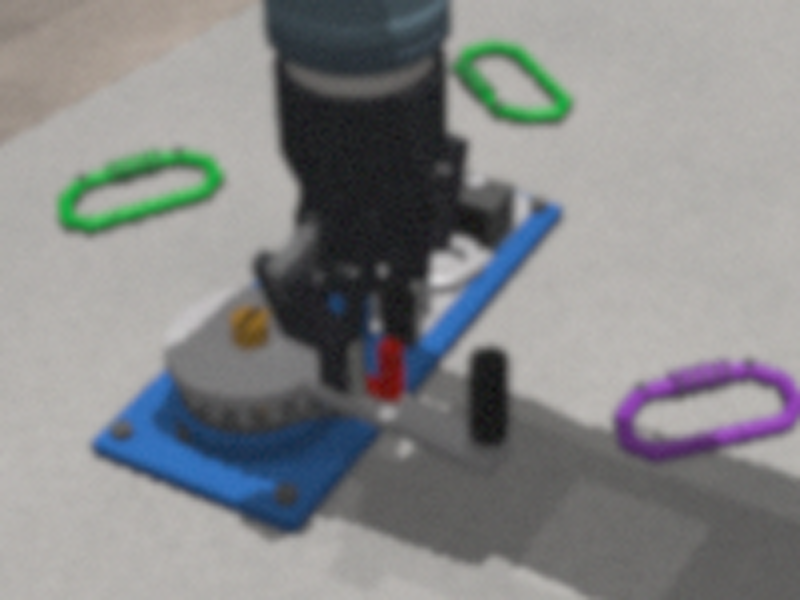

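The tab moved about 8 mm, to about (390,370), and is near centre. The grip at (488,395) hasn't moved. I'll push a bit further.

Emit:
jog_arm:
  series:
    - [[0, -1, 0, 0, 0, 0, 40], [0, -1, 0, 0, 0, 0, 40], [0, -1, 0, 0, 0, 0, 40], [0, -1, 0, 0, 0, 0, 40], [0, -1, 0, 0, 0, 0, 40], [0, -1, 0, 0, 0, 0, 40], [0, -1, 0, 0, 0, 0, 40], [0, 0, 0, 0, 0, 0, 40], [0, 0, 0, 0, 0, 0, 40], [0, 0, 0, 0, 0, 0, 40]]

```text
time_s: 5.35
eef_pos: [0.5221, 0.1897, 0.0734]
eef_rot: [0.0, 0.999, 0.034, 0.0]
wrist_force: [-0.3, 0.1, 0.5]
opening: 0.471
grasp_force: 0.0
```

Run:
```python
from h import *
c=cam('side');cv2.imwrite('pics/s4.png',cv2.resize(c['frame'][200:350,180:380],None,fx=4,fy=4,interpolation=cv2.INTER_CUBIC))
tooldelta([.524,.159,.072],-hdir(.1))
```

```text
t 5.4 pos [0.5221 0.1897 0.0734] shift mm [-0.2 30.8  1.4] rotvec(tool) [-0.    -0.    -0.001] F [-0.42 -0.57  0.18] open 0.467
```

View pics/s4.png

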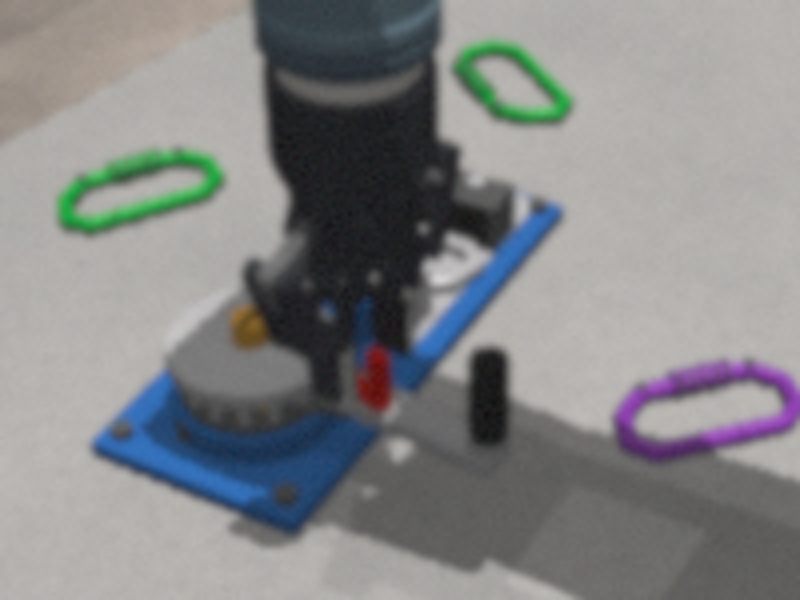

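The tab is now at about (377,380), on the near side, with no contact force left, so it has apparently snapped over. I'll lift, check from above, and move over the grip.

Emit:
jog_arm:
  series:
    - [[0, 4, 0, 0, 0, 0, 40], [0, 0, -20, 0, 0, 0, 40], [0, 0, -25, 0, 0, 0, 40], [0, 0, -25, 0, 0, 0, 40], [-20, 10, 0, 0, 0, 0, 40], [-20, 5, 0, 0, 0, 0, 40], [-20, 0, 0, 0, 0, 0, 40], [0, 0, 0, 0, 0, 0, 40], [0, 0, 0, 0, 0, 0, 40], [0, 0, 0, 0, 0, 0, 40]]

```text
time_s: 6.4
eef_pos: [0.4646, 0.1667, 0.1437]
eef_rot: [-0.0, 0.999, 0.034, 0.001]
wrist_force: [0.7, 0.1, 0.2]
opening: 0.465
grasp_force: 0.0
```

Run:
```python
from h import *
from meas import blob
c=cam('side')
hsv=cv2.cvtColor(c['frame'],cv2.COLOR_BGR2HSV);H,s,V=[hsv[...,i].astype(int) for i in range(3)]
red=((H<6)|(H>174))&(s>150)&(V>90);u,v=blob(red.astype(np.uint8),276,289,18)
i=v<=v.min()+4;print('red px',len(u),u.min(),u.max(),v.min(),v.max(),'top',u[i].mean(),v[i].mean())
def proj(p):
    q=c['R'].T@(np.array(p)-np.array(c['xyz']));x,y=q[:2]/q[2];k=1+c['k1']*(x*x+y*y);return (c['cx']+c['fx']*x*k,c['cy']+c['fy']*y*k)
h=hdir(.1);cw=np.array([h[1],-h[0]])
for l in(-.36,-.18,0,.18,.36):
    p=AX+.06*h+.032*(np.cos(l)*h+np.sin(l)*cw);print(l,np.round(proj([*p,.098]),1))
g=AX+.15*h;print('grip',g,proj([*g,.117]),proj([*g,.062]))
u,v=blob((V<60).astype(np.uint8),302,297,15);print('grip px',u.mean(),v.min(),v.max())
cv2.imwrite('pics/s5.png',cv2.resize(c['frame'][200:350,180:380],None,fx=4,fy=4))
tooldelta([*g,.09],-h)
```

```text
red px 120 262 276 288 301 top 269.3076923076923 290.6923076923077
-0.36 [279.9 283.5]
-0.18 [278.9 285.3]
0 [277.4 287. ]
0.18 [275.4 288.5]
0.36 [273.1 289.7]
grip [0.4648545  0.16539342] (np.float64(302.2379523589471), np.float64(290.09863174602395)) (np.float64(302.16951400789833), np.float64(311.6981790366883))
grip px 301.7037037037037 288 311
t 6.45 pos [0.4645 0.1667 0.1436] shift mm [ 0.2  1.3 53.6] rotvec(tool) [-0.    -0.001 -0.001] F [-0.21  0.13 -0.56] open 0.473
```

View pics/s5.png

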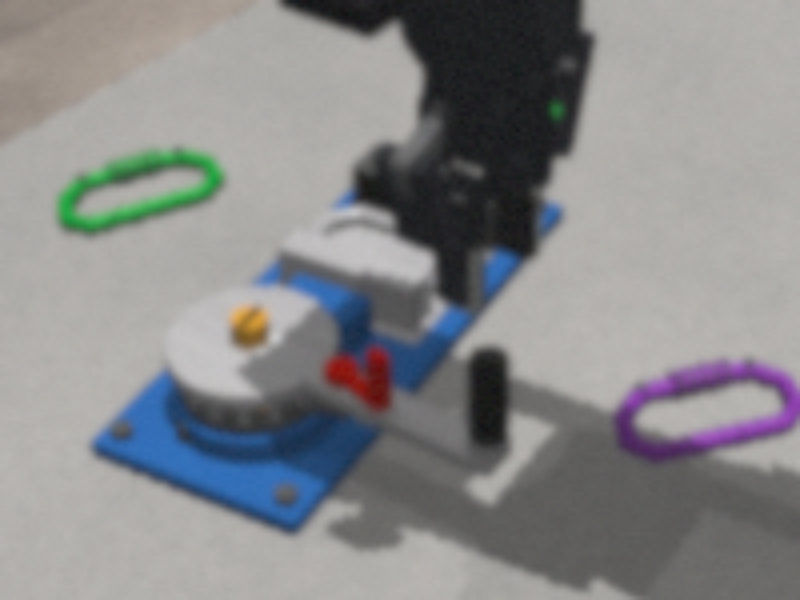

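The lever now sits on the clockwise side: tab top at about (377,352) in the crop, full-image (274,288), which matches +0.2 to +0.36. The grip is at the predicted place, so I'll straddle it.

Emit:
jog_arm:
  series:
    - [[0, 1, 10, 0, 0, 0, 40], [0, 0, 10, 0, 0, 0, 40], [0, 0, 10, 0, 0, 0, 40], [0, 0, 10, 0, 0, 0, 40], [0, 0, 10, 0, 0, 0, 40], [0, 0, 8, 0, 0, 0, 40], [0, 0, 0, 0, 0, 0, 26], [0, 0, 0, 0, 0, 0, 26], [0, 0, 0, 0, 0, 0, 26], [0, 0, 0, 0, 0, 0, 26]]

```text
time_s: 7.45
eef_pos: [0.4641, 0.1658, 0.0859]
eef_rot: [-0.0, 0.999, 0.034, 0.001]
wrist_force: [-0.1, -0.8, -0.0]
opening: 0.306
grasp_force: 0.0
```

Emit:
jog_arm:
  series:
    - [[0.2, 9, 0, 0, 0, -0.06, 26], [0.2, 9, 0, 0, 0, -0.06, 26], [0.2, 9, 0, 0, 0, -0.06, 26], [0.2, 9, 0, 0, 0, -0.06, 26], [0.2, 9, 0, 0, 0, -0.06, 26], [0.2, 9, 0, 0, 0, -0.06, 26], [0.2, 9, 0, 0, 0, -0.06, 26], [0.2, 9, 0, 0, 0, -0.06, 26], [0.2, 9, 0, 0, 0, -0.06, 26], [0.2, 9, 0, 0, 0, -0.06, 26]]

```text
time_s: 8.45
eef_pos: [0.4946, 0.0826, 0.0856]
eef_rot: [-0.0, 0.944, 0.329, -0.0]
wrist_force: [-1.4, -0.1, 1.9]
opening: 0.308
grasp_force: 0.8
```

```bash
cat >> h.py <<'E'
def hand(th):
    h=hdir(th);o=ctrl.get_obs();d=o['eef_pos'][:2]-AX
    a=np.arctan2(-CX[0],CX[1])-np.arctan2(d[1],d[0]);a=(a+np.pi)%(2*np.pi)-np.pi
    hh=hdir(a);cw=np.array([hh[1],-hh[0]]);F=o['wrist_force'][:2]
    print('tool angle',round(a,4),'radius',np.linalg.norm(d).round(4),'F cw',(F@cw).round(2),'F out',(F@hh).round(2),'Fz',o['wrist_force'][2].round(2))
    tooldelta([*(AX+.15*h),.085],-h)
E
python3 - <<'E'
from h import *
hand(-.65)
E
```

```text
tool angle -0.4916 radius 0.1518 F cw 0.78 F out 1.11 Fz 1.86
t 8.45 pos [0.4946 0.0826 0.0856] shift mm [ 3.4 23.7  0.6] rotvec(tool) [-0.001  0.    -0.148] F [-1.35 -0.07  1.86] open 0.308
```

Emit:
jog_arm:
  series:
    - [[0.5, 6, 0, 0, 0, -0.04, 26], [0.5, 6, 0, 0, 0, -0.04, 26], [0.5, 6, 0, 0, 0, -0.04, 26], [0.5, 6, 0, 0, 0, -0.04, 26], [0, 0, 0, 0, 0, 0, 26], [0, 0, 0, 0, 0, 0, 26], [0.2, -9, 0, 0, 0, 0.06, 26], [0.2, -9, 0, 0, 0, 0.06, 26], [0.2, -9, 0, 0, 0, 0.06, 26], [0.2, -9, 0, 0, 0, 0.06, 26]]

```text
time_s: 9.45
eef_pos: [0.4892, 0.0935, 0.0859]
eef_rot: [0.0, 0.958, 0.288, 0.001]
wrist_force: [1.3, -0.5, -0.0]
opening: 0.307
grasp_force: 0.7
```

Run:
```python
from h import *
hand(-.1)
```

```text
tool angle -0.4117 radius 0.1499 F cw -1.13 F out -0.85 Fz -0.03
t 9.45 pos [0.4892 0.0935 0.0859] shift mm [  7.3 -46.    0.9] rotvec(tool) [ 0.001 -0.002  0.316] F [ 1.33 -0.48 -0.03] open 0.307
```

Emit:
jog_arm:
  series:
    - [[0.1, -3.8, 0, 0, 0, 0.025, 26], [0.1, -3.8, 0, 0, 0, 0.025, 26], [0.1, -3.8, 0, 0, 0, 0.025, 26], [0.1, -3.8, 0, 0, 0, 0.025, 26], [0.1, -3.8, 0, 0, 0, 0.025, 26], [0.1, -3.8, 0, 0, 0, 0.025, 26], [0.1, -3.8, 0, 0, 0, 0.025, 26], [0.1, -3.8, 0, 0, 0, 0.025, 26], [0.1, -3.8, 0, 0, 0, 0.025, 26], [0.1, -3.8, 0, 0, 0, 0.025, 26]]

```text
time_s: 10.45
eef_pos: [0.4734, 0.1266, 0.0858]
eef_rot: [0.001, 0.986, 0.167, 0.001]
wrist_force: [3.6, -4.3, -3.3]
opening: 0.304
grasp_force: 2.9
```

```bash
cat > gap.py <<'E'
from h import *
# brightness/depth profile along clamp x at several y, top view, z=.04
import sys
T=cam('top')
def proj(c,p):
    q=c['R'].T@(np.array(p)-np.array(c['xyz']));x,y=q[:2]/q[2];k=1+c['k1']*(x*x+y*y);return (c['cx']+c['fx']*x*k,c['cy']+c['fy']*y*k)
CY=np.array([-CX[1],CX[0]]);xs=np.arange(.085,.235,.003)
im=T['frame'].astype(np.float32)
for y in(-.04,.04,.047):
    uv=np.array([proj(T,[*(AX+CX*x+CY*y),.045]) for x in xs],np.float32)
    print(y,cv2.remap(cv2.cvtColor(T['frame'],cv2.COLOR_BGR2GRAY),uv[None,:,0],uv[None,:,1],cv2.INTER_LINEAR)[0].tolist())
hand(0)
cv2.imwrite('pics/'+sys.argv[1],cv2.resize(T['frame'][170:290,225:355],None,fx=6,fy=6,interpolation=cv2.INTER_CUBIC)[:600])
E
python3 gap.py g1.png
```

```text
-0.04 [63, 83, 105, 102, 104, 111, 110, 111, 117, 117, 113, 104, 102, 111, 110, 95, 88, 105, 134, 129, 125, 147, 156, 163, 167, 168, 161, 144, 132, 146, 151, 134, 119, 96, 83, 87, 87, 87, 86, 86, 87, 88, 86, 134, 166, 166, 166, 165, 166, 166]
0.04 [92, 120, 156, 162, 161, 162, 162, 163, 163, 163, 161, 139, 116, 142, 130, 122, 142, 146, 130, 126, 147, 161, 164, 163, 164, 156, 135, 127, 149, 158, 137, 133, 139, 98, 81, 86, 85, 97, 107, 100, 90, 86, 85, 95, 145, 167, 167, 167, 168, 166]
0.047 [89, 98, 104, 100, 92, 86, 97, 116, 120, 106, 80, 74, 77, 95, 101, 94, 94, 121, 143, 154, 153, 146, 141, 143, 148, 154, 159, 160, 135, 103, 92, 102, 99, 86, 83, 86, 85, 85, 85, 85, 85, 86, 83, 77, 85, 95, 95, 96, 99, 91]
tool angle -0.1617 radius 0.1494 F cw -4.1 F out -2.67 Fz -1.82
t 10.5 pos [0.4732 0.1272 0.0859] shift mm [  1.5 -24.2   0.8] rotvec(tool) [ 0.002 -0.002  0.166] F [ 3.85 -3.01 -1.82] open 0.307
```

View pics/g1.png

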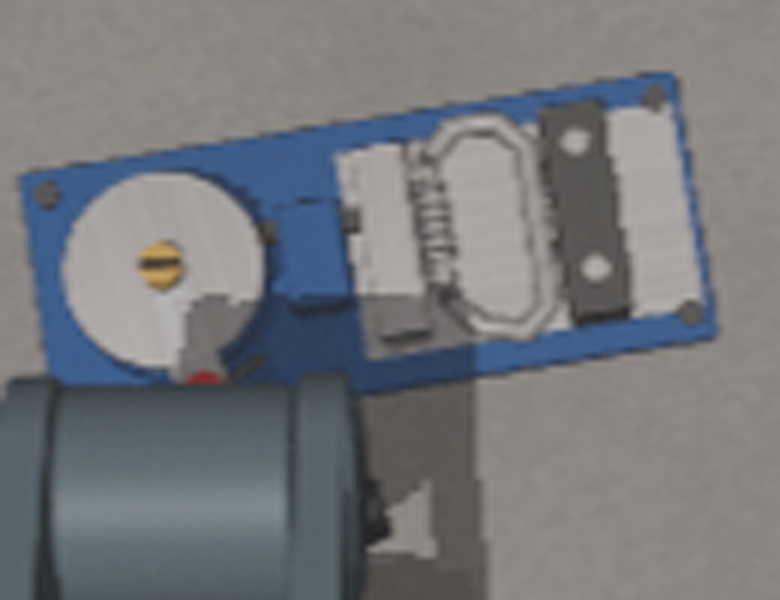

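The picture shows the jaw's face close to the screwgate (left side, u≈415–440) and the screwgate close to the anvil (u≈545). About 5 mm of total gap remains. The drive is engaged, so I'll continue in modest steps.

Emit:
jog_arm:
  series:
    - [[0.1, -3, 0, 0, 0, 0.02, 26], [0.1, -3, 0, 0, 0, 0.02, 26], [0.1, -3, 0, 0, 0, 0.02, 26], [0.1, -3, 0, 0, 0, 0.02, 26], [0.1, -3, 0, 0, 0, 0.02, 26], [0.1, -3, 0, 0, 0, 0.02, 26], [0.1, -3, 0, 0, 0, 0.02, 26], [0.1, -3, 0, 0, 0, 0.02, 26], [0, -1, 0, 0, 0, 0.007, 26], [0, -1, 0, 0, 0, 0.007, 26]]

```text
time_s: 11.5
eef_pos: [0.4674, 0.152, 0.0859]
eef_rot: [0.001, 0.997, 0.082, 0.001]
wrist_force: [4.3, -5.9, -2.7]
opening: 0.304
grasp_force: 2.9
```

```bash
python3 gap.py g2.png
```

```text
-0.04 [63, 84, 106, 110, 104, 106, 110, 115, 145, 170, 170, 152, 108, 136, 165, 144, 135, 154, 158, 130, 126, 148, 157, 163, 168, 169, 162, 145, 133, 146, 152, 135, 119, 96, 83, 87, 86, 88, 88, 87, 87, 87, 86, 133, 167, 166, 167, 166, 167, 166]
0.04 [92, 121, 156, 156, 151, 161, 162, 163, 163, 164, 163, 158, 135, 138, 129, 121, 142, 147, 131, 127, 147, 161, 164, 164, 165, 157, 135, 127, 149, 158, 137, 133, 139, 99, 81, 86, 86, 98, 107, 100, 91, 86, 85, 96, 146, 167, 167, 168, 168, 167]
0.047 [90, 99, 105, 104, 97, 90, 97, 116, 120, 107, 81, 77, 80, 96, 101, 94, 96, 119, 144, 155, 154, 147, 142, 143, 148, 154, 159, 160, 136, 102, 91, 101, 99, 86, 82, 87, 86, 85, 85, 85, 86, 86, 84, 78, 86, 95, 96, 96, 100, 92]
tool angle 0.0093 radius 0.149 F cw -5.12 F out -3.3 Fz -1.75
t 11.55 pos [0.4674 0.1521 0.0859] shift mm [-1.   1.4  0.9] rotvec(tool) [ 0.002 -0.002 -0.006] F [ 4.08 -4.53 -1.75] open 0.305
```

Emit:
jog_arm:
  series:
    - [[0.1, -1.2, 0, 0, 0, 0.008, 26], [0.1, -1.2, 0, 0, 0, 0.008, 26], [0.1, -1.2, 0, 0, 0, 0.008, 26], [0.1, -1.2, 0, 0, 0, 0.008, 26], [0.1, -1.2, 0, 0, 0, 0.008, 26], [0, -1.2, 0, 0, 0, 0.008, 26], [0, -1.2, 0, 0, 0, 0.008, 26], [0, -1.2, 0, 0, 0, 0.008, 26], [0, -1.2, 0, 0, 0, 0.008, 26], [0, -1.2, 0, 0, 0, 0.008, 26]]

```text
time_s: 12.55
eef_pos: [0.4662, 0.1638, 0.0858]
eef_rot: [0.001, 0.999, 0.042, 0.001]
wrist_force: [3.6, -5.6, -0.4]
opening: 0.302
grasp_force: 2.9
```

Emit:
jog_arm:
  series:
    - [[0, -0.6, 0, 0, 0, 0.004, 26], [0, -0.6, 0, 0, 0, 0.004, 26], [0, -0.6, 0, 0, 0, 0.004, 26], [0, -0.6, 0, 0, 0, 0.004, 26], [0, -0.6, 0, 0, 0, 0.004, 26], [0, -0.6, 0, 0, 0, 0.004, 26], [0, -0.6, 0, 0, 0, 0.004, 26], [0, -0.6, 0, 0, 0, 0.004, 26], [0, -0.6, 0, 0, 0, 0.004, 26], [0, -0.6, 0, 0, 0, 0.004, 26]]

```text
time_s: 13.55
eef_pos: [0.466, 0.1697, 0.0859]
eef_rot: [0.001, 1.0, 0.022, 0.001]
wrist_force: [2.9, -5.6, -1.7]
opening: 0.303
grasp_force: 2.8
```

```bash
python3 gap.py g3.png
```

```text
-0.04 [63, 85, 111, 145, 150, 159, 169, 168, 174, 174, 171, 168, 145, 141, 161, 147, 136, 153, 161, 138, 128, 143, 156, 162, 167, 169, 162, 147, 136, 142, 152, 141, 110, 87, 85, 89, 88, 88, 87, 87, 87, 89, 86, 134, 167, 167, 166, 167, 166, 166]
0.04 [92, 121, 157, 166, 161, 159, 162, 162, 164, 164, 164, 159, 136, 112, 120, 125, 138, 149, 134, 129, 147, 161, 164, 164, 164, 157, 141, 129, 145, 157, 141, 136, 140, 98, 81, 87, 87, 99, 107, 101, 91, 87, 86, 96, 146, 168, 168, 168, 169, 167]
0.047 [90, 99, 106, 104, 97, 93, 102, 117, 121, 108, 81, 81, 84, 95, 102, 97, 95, 118, 143, 155, 152, 144, 141, 143, 149, 154, 158, 162, 140, 107, 94, 102, 99, 86, 83, 87, 87, 85, 85, 85, 86, 87, 84, 77, 87, 94, 95, 96, 99, 93]
tool angle 0.1294 radius 0.1487 F cw -5.68 F out -2.4 Fz -1.2
t 13.6 pos [0.4659 0.1698 0.0858] shift mm [-0.2 19.4  0.9] rotvec(tool) [ 0.002 -0.002 -0.125] F [ 2.62 -5.58 -1.2 ] open 0.305
```

Emit:
jog_arm:
  series:
    - [[0, -0.6, 0, 0, 0, 0.004, 26], [0, -0.6, 0, 0, 0, 0.004, 26], [0, -0.6, 0, 0, 0, 0.004, 26], [0, -0.6, 0, 0, 0, 0.004, 26], [0, -0.6, 0, 0, 0, 0.004, 26], [0, -0.6, 0, 0, 0, 0.004, 26], [0, -0.6, 0, 0, 0, 0.004, 26], [0, -0.6, 0, 0, 0, 0.004, 26], [0, -0.6, 0, 0, 0, 0.004, 26], [0, -0.6, 0, 0, 0, 0.004, 26]]

```text
time_s: 14.6
eef_pos: [0.4659, 0.1757, 0.0859]
eef_rot: [0.001, 1.0, 0.002, 0.001]
wrist_force: [3.5, -5.7, -1.4]
opening: 0.304
grasp_force: 2.8
```

```bash
python3 gap.py g3.png
```

```text
-0.04 [63, 114, 161, 166, 155, 161, 170, 168, 174, 175, 172, 169, 147, 138, 162, 149, 135, 149, 161, 143, 130, 144, 157, 163, 166, 168, 161, 146, 136, 140, 159, 152, 113, 83, 84, 88, 88, 88, 88, 87, 88, 89, 86, 135, 167, 167, 167, 167, 167, 167]
0.04 [92, 121, 157, 166, 159, 155, 161, 162, 164, 165, 164, 160, 141, 117, 120, 123, 136, 149, 137, 133, 149, 162, 165, 165, 165, 159, 144, 126, 142, 158, 144, 132, 129, 94, 81, 87, 87, 98, 108, 101, 91, 87, 86, 96, 146, 168, 168, 168, 169, 167]
0.047 [90, 99, 106, 105, 97, 92, 102, 117, 120, 107, 80, 80, 82, 83, 96, 98, 90, 113, 140, 153, 151, 144, 139, 143, 148, 153, 158, 164, 144, 112, 95, 103, 99, 87, 84, 87, 87, 86, 86, 86, 86, 88, 84, 77, 86, 94, 96, 96, 99, 91]
tool angle 0.1694 radius 0.1487 F cw -5.52 F out -2.09 Fz -0.76
t 14.65 pos [0.4658 0.1758 0.0859] shift mm [ 0.7 25.3  0.9] rotvec(tool) [ 0.002 -0.002 -0.165] F [ 2.09 -5.52 -0.76] open 0.302
```

Emit:
jog_arm:
  series:
    - [[0, -0.6, 0, 0, 0, 0.004, 26], [0, -0.6, 0, 0, 0, 0.004, 26], [0, -0.6, 0, 0, 0, 0.004, 26], [0, -0.6, 0, 0, 0, 0.004, 26], [0, -0.6, 0, 0, 0, 0.004, 26], [0, -0.6, 0, 0, 0, 0.004, 26], [0, -0.6, 0, 0, 0, 0.004, 26], [0, -0.6, 0, 0, 0, 0.004, 26], [0, -0.6, 0, 0, 0, 0.004, 26], [0, -0.6, 0, 0, 0, 0.004, 26]]

```text
time_s: 15.65
eef_pos: [0.466, 0.1816, 0.0859]
eef_rot: [0.001, 1.0, -0.018, 0.001]
wrist_force: [3.7, -5.9, -1.0]
opening: 0.302
grasp_force: 2.8
```

Emit:
jog_arm:
  series:
    - [[0, -0.6, 0, 0, 0, 0.004, 26], [0, -0.6, 0, 0, 0, 0.004, 26], [0, -0.6, 0, 0, 0, 0.004, 26], [0, -0.6, 0, 0, 0, 0.004, 26], [0, -0.6, 0, 0, 0, 0.004, 26], [0, -0.6, 0, 0, 0, 0.004, 26], [0, -0.6, 0, 0, 0, 0.004, 26], [0, -0.6, 0, 0, 0, 0.004, 26], [0, -0.6, 0, 0, 0, 0.004, 26], [0, -0.6, 0, 0, 0, 0.004, 26]]

```text
time_s: 16.65
eef_pos: [0.4663, 0.1876, 0.0859]
eef_rot: [0.001, 0.999, -0.038, 0.001]
wrist_force: [2.9, -5.4, -1.6]
opening: 0.309
grasp_force: 2.8
```

Emit:
jog_arm:
  series:
    - [[0, -0.6, 0, 0, 0, 0.004, 26], [0, -0.6, 0, 0, 0, 0.004, 26], [0, -0.6, 0, 0, 0, 0.004, 26], [0, -0.6, 0, 0, 0, 0.004, 26], [0, -0.6, 0, 0, 0, 0.004, 26], [0, -0.6, 0, 0, 0, 0.004, 26], [0, -0.6, 0, 0, 0, 0.004, 26], [0, -0.6, 0, 0, 0, 0.004, 26], [0, -0.6, 0, 0, 0, 0.004, 26], [0, -0.6, 0, 0, 0, 0.004, 26]]

```text
time_s: 17.65
eef_pos: [0.4669, 0.1936, 0.0859]
eef_rot: [0.001, 0.998, -0.058, 0.001]
wrist_force: [3.9, -6.4, -0.5]
opening: 0.304
grasp_force: 2.8
```

Emit:
jog_arm:
  series:
    - [[0, -0.6, 0, 0, 0, 0.004, 26], [0, -0.6, 0, 0, 0, 0.004, 26], [0, -0.6, 0, 0, 0, 0.004, 26], [0, -0.6, 0, 0, 0, 0.004, 26], [0, -0.6, 0, 0, 0, 0.004, 26], [0, -0.6, 0, 0, 0, 0.004, 26], [0, -0.6, 0, 0, 0, 0.004, 26], [0, -0.6, 0, 0, 0, 0.004, 26], [0, -0.6, 0, 0, 0, 0.004, 26], [0, -0.6, 0, 0, 0, 0.004, 26]]

```text
time_s: 18.65
eef_pos: [0.4676, 0.1995, 0.0859]
eef_rot: [0.001, 0.997, -0.078, 0.001]
wrist_force: [2.3, -6.2, -1.1]
opening: 0.306
grasp_force: 2.8
```

```bash
python3 gap.py g4.png
```

```text
-0.04 [91, 128, 161, 169, 167, 158, 160, 169, 175, 175, 172, 169, 154, 125, 146, 163, 142, 139, 161, 162, 136, 135, 150, 158, 164, 170, 169, 162, 142, 130, 153, 155, 119, 83, 84, 89, 89, 88, 88, 87, 88, 89, 87, 135, 168, 168, 168, 168, 167, 167]
0.04 [94, 122, 158, 166, 163, 158, 163, 163, 164, 165, 165, 164, 159, 126, 101, 114, 132, 150, 146, 120, 130, 156, 164, 164, 165, 160, 154, 138, 136, 157, 159, 134, 115, 89, 82, 87, 87, 99, 109, 102, 91, 87, 87, 96, 146, 168, 168, 169, 169, 168]
0.047 [90, 99, 106, 105, 99, 96, 104, 117, 121, 108, 80, 79, 87, 89, 90, 99, 97, 118, 135, 153, 152, 142, 137, 142, 148, 153, 153, 162, 159, 128, 102, 98, 99, 87, 83, 87, 87, 86, 86, 86, 86, 87, 85, 78, 87, 94, 96, 97, 100, 92]
tool angle 0.3297 radius 0.1489 F cw -4.5 F out -3.43 Fz 0.21
t 18.7 pos [0.4675 0.1996 0.0859] shift mm [ 6.8 48.6  0.9] rotvec(tool) [ 0.002 -0.002 -0.325] F [ 2.67 -4.99  0.21] open 0.305
```

View pics/g4.png

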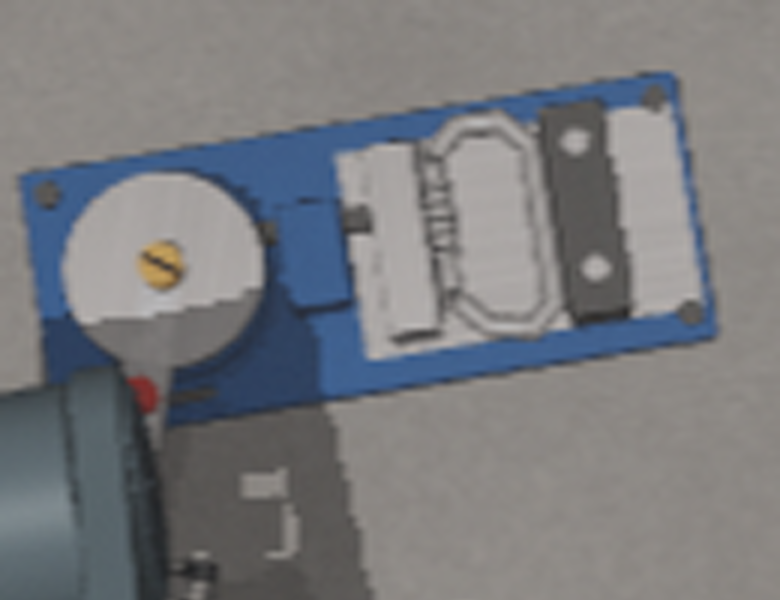

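The jaw (edge at about u=435) now touches the sleeve, and the screwgate nearly touches the anvil (u≈553). I'll continue with small steps.

Emit:
jog_arm:
  series:
    - [[0, -0.5, 0, 0, 0, 0.0033, 26], [0, -0.5, 0, 0, 0, 0.0033, 26], [0, -0.5, 0, 0, 0, 0.0033, 26], [0, -0.5, 0, 0, 0, 0.0033, 26], [0, -0.5, 0, 0, 0, 0.0033, 26], [0, -0.5, 0, 0, 0, 0.0033, 26], [0, -0.5, 0, 0, 0, 0.0033, 26], [0, -0.5, 0, 0, 0, 0.0033, 26], [0, -0.5, 0, 0, 0, 0.0033, 26], [0, -0.5, 0, 0, 0, 0.0033, 26]]

```text
time_s: 19.7
eef_pos: [0.4684, 0.2041, 0.0859]
eef_rot: [0.001, 0.996, -0.095, 0.001]
wrist_force: [3.2, -7.2, -0.4]
opening: 0.306
grasp_force: 3.4
```

Contact: the pad force rose from 2.8 to 3.4, which puts the squeeze at roughly 15 N. Finer steps from here.

Emit:
jog_arm:
  series:
    - [[0, -0.2, 0, 0, 0, 0.0013, 26], [0, -0.2, 0, 0, 0, 0.0013, 26], [0, -0.2, 0, 0, 0, 0.0013, 26], [0, -0.2, 0, 0, 0, 0.0013, 26], [0, -0.2, 0, 0, 0, 0.0013, 26], [0, -0.2, 0, 0, 0, 0.0013, 26], [0, -0.2, 0, 0, 0, 0.0013, 26], [0, -0.2, 0, 0, 0, 0.0013, 26], [0, -0.2, 0, 0, 0, 0.0013, 26], [0, -0.2, 0, 0, 0, 0.0013, 26]]

```text
time_s: 20.7
eef_pos: [0.4688, 0.2059, 0.0859]
eef_rot: [0.001, 0.995, -0.101, 0.001]
wrist_force: [2.0, -8.0, 1.1]
opening: 0.303
grasp_force: 3.6
```

```bash
python3 -c "
from h import *
hand(0)"
```

```text
tool angle 0.3734 radius 0.1488 F cw -7.45 F out -3.62 Fz 1.13
t 20.7 pos [0.4688 0.2059 0.0859] shift mm [ 9.  54.7  1. ] rotvec(tool) [ 0.003 -0.002 -0.371] F [ 2.04 -8.03  1.13] open 0.303
```

Emit:
jog_arm:
  series:
    - [[0, -0.15, 0, 0, 0, 0.001, 26], [0, -0.15, 0, 0, 0, 0.001, 26], [0, -0.15, 0, 0, 0, 0.001, 26], [0, -0.15, 0, 0, 0, 0.001, 26], [0, -0.15, 0, 0, 0, 0.001, 26], [0, -0.15, 0, 0, 0, 0.001, 26], [0, -0.15, 0, 0, 0, 0.001, 26], [0, -0.15, 0, 0, 0, 0.001, 26], [0, -0.15, 0, 0, 0, 0.001, 26], [0, -0.15, 0, 0, 0, 0.001, 26]]

```text
time_s: 21.7
eef_pos: [0.4691, 0.2073, 0.0859]
eef_rot: [0.001, 0.994, -0.106, 0.001]
wrist_force: [3.8, -8.6, 0.1]
opening: 0.303
grasp_force: 3.8
```

```bash
python3 -c "
from h import *
hand(0)"
```

```text
tool angle 0.3828 radius 0.1488 F cw -7.58 F out -5.51 Fz 0.14
t 21.7 pos [0.4691 0.2073 0.0859] shift mm [ 9.5 56.   1. ] rotvec(tool) [ 0.003 -0.002 -0.381] F [ 3.77 -8.58  0.14] open 0.303
```

Emit:
jog_arm:
  series:
    - [[0, -0.1, 0, 0, 0, 0.0007, 26], [0, -0.1, 0, 0, 0, 0.0007, 26], [0, -0.1, 0, 0, 0, 0.0007, 26], [0, -0.1, 0, 0, 0, 0.0007, 26], [0, -0.1, 0, 0, 0, 0.0007, 26], [0, -0.1, 0, 0, 0, 0.0007, 26], [0, -0.1, 0, 0, 0, 0.0007, 26], [0, -0.1, 0, 0, 0, 0.0007, 26], [0, -0.1, 0, 0, 0, 0.0007, 26], [0, -0.1, 0, 0, 0, 0.0007, 26]]

```text
time_s: 22.7
eef_pos: [0.4693, 0.2082, 0.0859]
eef_rot: [0.001, 0.994, -0.109, 0.001]
wrist_force: [3.5, -8.5, -0.3]
opening: 0.308
grasp_force: 3.9
```

```bash
python3 -c "
from h import *
hand(0)"
```

```text
tool angle 0.3889 radius 0.1488 F cw -7.54 F out -5.32 Fz -0.25
t 22.7 pos [0.4693 0.2082 0.0859] shift mm [ 9.9 56.9  1. ] rotvec(tool) [ 0.003 -0.002 -0.388] F [ 3.55 -8.52 -0.25] open 0.308
```

Pad force 3.9 and drive force about 8.4 N put the squeeze at about 35–40 N. I'll release and retreat.

Emit:
jog_arm:
  series:
    - [[0, 1.5, 0, 0, 0, 0, 26], [0, 1.5, 0, 0, 0, 0, 30], [0, 0, 0, 0, 0, 0, 40], [0, 0, 0, 0, 0, 0, 40], [0, 0, 0, 0, 0, 0, 40], [0, 0, -10, 0, 0, 0, 40], [0, 0, -20, 0, 0, 0, 40], [0, 0, -25, 0, 0, 0, 40], [0, 0, -30, 0, 0, 0, 40], [0, 0, -30, 0, 0, 0, 40]]

```text
time_s: 23.7
eef_pos: [0.4674, 0.2071, 0.2021]
eef_rot: [-0.0, 0.994, -0.109, -0.0]
wrist_force: [0.6, 0.3, -0.1]
opening: 0.468
grasp_force: 0.0
```

Emit:
jog_arm:
  series:
    - [[-20, 0, -10, 0, 0, 0, 40], [-25, 0, 0, 0, 0, 0, 40], [-25, 0, 0, 0, 0, 0, 40], [-20, 0, 0, 0, 0, 0, 40], [0, 0, 0, 0, 0, 0, 40], [0, 0, 0, 0, 0, 0, 40], [0, 0, 0, 0, 0, 0, 40], [0, 0, 0, 0, 0, 0, 40], [0, 0, 0, 0, 0, 0, 40], [0, 0, 0, 0, 0, 0, 40]]

```text
time_s: 24.7
eef_pos: [0.3801, 0.2264, 0.2102]
eef_rot: [0.0, 0.994, -0.11, -0.0]
wrist_force: [-0.8, 0.2, 0.1]
opening: 0.469
grasp_force: 0.0
```

Run:
```python
from h import *
c=cam('side');t=cam('top')
a=cv2.resize(c['frame'][200:350,180:380],(400,300));b=cv2.resize(t['frame'][150:300,200:400],(400,300))
cv2.imwrite('pics/end.png',np.hstack([a,b]));hand(0)
```

```text
tool angle 0.3818 radius 0.24 F cw 1.21 F out 0.06 Fz -0.31
t 24.8 pos [0.38   0.2264 0.2103] shift mm [101.2  55.2 125.3] rotvec(tool) [ 0.     0.    -0.388] F [ 0.2   1.2  -0.31] open 0.472
```

View pics/end.png

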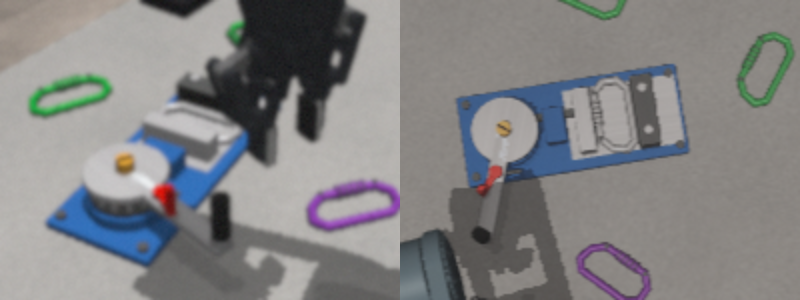

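The handle is released with the grip at about (482,235) in the right half. The lever is on the clockwise side at about (488,180), and the screwgate is seated between the jaw and the anvil at about (613,115). The arm is clear and nothing else has moved.

```bash
python3 -c "
from bench import ctrl
print(ctrl.hand_in())"
```

```text
the job is handed in; nothing more can be done
None
```

I handed the job in at about 25 s: the lever is on the tightening side, the handle free-wheeled back to about -36°, and the screwgate is clamped at roughly 35–40 N by push force (grip travel suggested up to 60 N), with the arm clear and nothing else seen to move.

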